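# Put a batik stamp away in its chest with a locking lid brace

## Robot

A 6-joint arm with a two-finger parallel gripper is mounted at the origin on the work surface. World frame = base frame: x ahead of the robot, y to its left, z up, the work surface at z = 0. Lengths are in m, angles in degrees, forces in N, time in s.
With the tool pointing down it reaches from about 0.15 to 0.775 m from the base axis. Payload 6.1 kg.
Tool frame: the origin (TCP) lies midway between the tips of the shut fingers; the grasp point (between the pads) lies 19 mm behind it; z points along the fingers, y is the direction in which the jaws open and shut (so a half turn about z gives the same grasp; the last joint's range is limited). The gripper opens to 85 mm and grips with 20 to 120 N. Pads are 22 mm wide; open, the fingers measure 114 mm over their backs; the gripper's body (76 mm by 85 mm) begins 54 mm behind the grasp point. The pads swing forward as they close: fully open they stand 13 mm farther back than shut.
Start: joints at [-70.187, 7.208, -2.269, 80.523, 0, 90], TCP at [0.178, -0.494, 0.231] pointing down, gripper open.
Joint ranges: [-155.77, 155.77], [-54.66, 111.73], [-72.52, 77.12], [-102.08, 115.82], [-83.92, 84.16], [-180, 180]. Speed limits (degrees/s): [136.94, 136.94, 172.46, 180, 180, 180].

## Interface

Orientations are given as [roll, pitch, yaw] about the fixed x, y, z axes, in that order (R = Rz(yaw) Ry(pitch) Rx(roll)).
In Python, from rig import manip, optics, search_frame, masks_of gives the robot as it stands. The module is installed in compiled form; this text tells all that it offers.
- The arm moves only by the shell command python3 -m pendant 'ROWS'. ROWS is JSON, a list of rows, each a list of 7 numbers: the shift along the tool's x, y, z in m, then the turn, a rotation vector about the tool's x, y, z in rad, then the finger opening in m, from 0 to 0.0854. In form: [[dx, dy, dz, rx, ry, rz, grip], ...]. A call has 1 to 20 rows; each row shifts and turns the commanded pose from where the row before left it, along the tool's axes as they then stand; what a row does not reach is not made up. A row lasts 1/10 s, in which the tool goes at most 50 mm and 8.59 degrees, less where a joint would pass 70% of its speed; a pose out of reach is approached as far as the arm can. A call with a gripper value outside its range is refused whole. The fingers move at their own pace and stop on an object; the grip force is fixed at half the most. Time passes only in rows, so rows that do not move let the fingers close. It gives the time, the measured TCP pose, the force and the opening at its end, in the units of the state.
- manip.read_state(): the state, without advancing time (a new reading comes with each control period).
- optics.grab_frame(name): name is "scene" or "side" or "wrist"; returns (picture, depth): 384x512x3 uint8, red, green, blue; 384x512 float32, m along the optical axis (not along the pixel's ray), 0 where there is no reading.
- optics.camera_model(name): a dict with "intrinsics" (3x3 intrinsics, pixels), "k1" (the pictures are not rectified: a ray, as slopes to the right and down, at radius r is drawn at 1 + k1 r^2 times it, then the intrinsics apply), "extrinsics" (4x4, takes a point from world to camera coordinates); the wrist camera has in their place "mount" (4x4, takes a point from camera to tool coordinates, whose origin is the TCP and whose axes are the flange's). Camera axes: x right, y down, z forward; pixel columns grow to the right and rows downward; lengths in m; the calibration is good to about 2 mm. A picture is of the moment at which its call begins: read the wrist's pose just before it. camera_model takes no time and is no camera call.
- manip.close_job(): hands the job in, once; it reports no verdict.
Trained networks look in the newest picture that a camera, given by its name, has taken for a name from the list of things; names that differ only in an ending like _2 or _b are one class to them, and where a whole thing is asked for, a point or a joint stands for the part that bears it (a point fixed in the world has none). Each returns a list of dicts, best first, with "p" (0 to 1); they miss things now and then, are a little off and sometimes report something else, mostly with a low value. They report only what shows in the picture. A call takes as long as a camera call. They do not tell look-alikes from the thing itself.
- search_frame(query, camera): "box" ([left, top, width, height] in pixels, round what is visible of it).
- masks_of(query, camera): "region" (384x512 bool, what is visible of it) and "box" ([left, top, width, height] in pixels, round what is visible of it).
The state is a dict: "time_s": time; "joint_pos": joint angles; "dq": joint speeds; "joint_torque": joint torques, N m; "tcp_pos": TCP position; "orientation": TCP orientation; "wrist_force": force on the tool from outside, world axes, zero at the start; "torque": the same for the moment, N m; "gripper_width": finger opening in m.
Only numpy, scipy, OpenCV 4.12 (cv2) and the standard library are available. Lean on these libraries where they do the work, as an engineer would, in place of code of your own. Each camera call takes 0.05 s, during which the arm holds its last target. There are 200 camera calls.

## Task

Put the rectangular copper stamp away in the wooden chest: raise the lid by its bar until the folding brace at its side is straight and let it settle back so the brace locks, then stand the stamp upright inside. Then lift the lid slightly to free the brace, push its knee to fold it, and shut the lid completely. Never force the brace, leave the other things where they are, and let go of everything at the end.

Things in the scene. Friction and masses are not known exactly. Their poses are not given: they have to be found in the camera images.
- chest: open wooden chest, fixed to the table, 165 mm deep (its x), 220 mm wide (its y), rim 100 mm high; walls 9 mm, inner floor 9 mm above its underside. Origin at its underside centre; x points away from the robot to the hinge side, y to the left (the side with the brace), z up. Starts shut by its lid
- lid (a joint): lid angle, rad: 0 shut, grows as it opens. A 12 mm board of 0.3 to 0.5 kg that covers the chest and turns about its far top edge. The hinge is stiff (0.55 N m of friction): the lid stays where it is left; about 5 N at the bar raises it, 1 to 3 N lowers it. The brace locks it near 1.45 (1.35 to 1.55, it differs from start to start)
- lid_bar (a point): centre of the round steel bar at the lid's front edge, 207 mm from the hinge, 6 mm above the hinge line when shut; 12 mm thick, along the chest's y, 108 mm free between its arms, 42 mm ahead of the lid's edge in the lid's plane (36 mm free between them). Fingers closing along the chest's x can pinch it from straight above at any lid angle, the bar turning between the pads
- lid_hinge (a point): middle of the lid's hinge line (along the chest's y, at the far top edge, 100 mm up, 82.5 mm from the chest's centre)
- stay: bracket of the folding steel brace outside the chest's left (+y) wall; origin at the pivot of the lower arm, 110 mm ahead of the hinge, 64 to 76 mm up (differs). Lower and upper arm are 80 mm each; the upper one pivots on the lid's edge 90 mm from the hinge
- stay_knee (a joint): knee angle of the brace, rad: about 0 folded with the lid shut, 2.62 straight (its stop). Light friction keeps the knee where it is left. From straight it folds only one way: the knee goes away from the robot and down (towards the chest's +x). It must be bent by at least 0.7 (below 1.92) to pass beside its seat as the lid comes down
- stay_upper (a joint): how far the upper arm is drawn out along its slot at the knee, m: 0 in, 0.011 fully out (the lid then rises no further). Straight and in (below 0.003) its tail sits in a seat on the lower arm: locked, the lid cannot go down nor the knee fold. Raising the lid some 0.15 rad past that draws it out; lowering it with the knee straight seats it. Out by over 0.006, the knee is free to fold
- stay_peg (a point): middle of the free part of the steel peg at the brace's knee (round, 14 mm thick, sticking out 54 mm along the chest's +y; this point is 18 mm short of its tip). Push it with shut fingers from the robot's side towards the chest's +x: 2 to 8 N when freed. 10 N too much at the lid's bar loads the inside of the brace with about 30 N; over 120 N there is forcing it
- stamp: the rectangular copper stamp, 76 mm (its x) by 56 mm (its y), 77 mm tall, 0.2 to 0.4 kg, standing on the table. On top a wooden grip 70 mm along x, 16 mm thick in y, from 55 to 77 mm height, held by two copper posts. Origin at its underside centre, z up
- round_stamp: a second, round copper stamp (72 mm across, 80 mm tall) with a turned wooden knob handle; not the one to put away; origin at its underside centre
- dye_jar: amber glass jar with a black cap, 64 mm across, 90 mm tall; origin at its underside centre
- dye_bottle: white bottle, 54 mm across, 160 mm tall; origin at its underside centre
- wax_bowl: white ceramic bowl, 100 mm across, 45 mm tall; origin at its underside centre
- wax_pen: wax pen lying down: wooden handle with a small copper cup, 185 mm long, 16 mm thick; origin under its middle, x along it
- wax_brush: brush lying down, x along it
- tape: flat ring of tape, 90 mm across, 24 mm tall; origin at its underside centre
- soap_block: white block, 70 by 50 by 30 mm; origin at its underside centre
Not all that is in view belongs to the job. Leave any green look-alike of the stamp alone.

How it is judged (in metres and radians):
On the way, in this order (a step that is already met when the one before it is completed fails the run):
1. the lid is open and its brace straight and locked (seated) (value of joint lid above 1.1 rad and value of joint stay_knee above 2.48 rad and value of joint stay_upper below 0.003 m), for 0.3 s.
2. the stamp stands upright on the chest's floor while the brace is locked (all of step 1 and x of stamp in the frame of chest between -0.06 and 0.06 m and y of stamp in the frame of chest between -0.085 and 0.085 m and z of stamp in the frame of chest between 0.004 and 0.016 m and angle between stamp's own z axis and vertical below 0.12 rad), for 0.2 s.
3. the brace is freed and its knee bent by more than 0.6 rad, the stamp still standing inside (x of stamp in the frame of chest between -0.06 and 0.06 m and y of stamp in the frame of chest between -0.085 and 0.085 m and z of stamp in the frame of chest between 0.004 and 0.016 m and angle between stamp's own z axis and vertical below 0.12 rad and value of joint stay_knee below 1.98 rad), for 0.1 s.
At the end, for the whole second after the job is handed in: the lid is shut (within 0.03 rad) with the rectangular stamp standing upright (within 0.12 rad) on the chest's floor, at rest (value of joint lid below 0.03 rad and x of stamp in the frame of chest between -0.06 and 0.06 m and y of stamp in the frame of chest between -0.085 and 0.085 m and z of stamp in the frame of chest between 0.004 and 0.016 m and angle between stamp's own z axis and vertical below 0.12 rad and linear speed of stamp below 0.02 m/s); the robot touches nothing.
It fails at once if the brace is forced: more than 120 N on the seat or on the ends of the slot inside it (contact force between any of stay_lower_c1, stay_knee_c0 and stay_upper_c0 above 120 N or contact force between stay_knee_c0 and stay_upper_c1 above 120 N).
It fails at once if another thing on the table is moved by more than 30 mm or tipped over (distance of any of round_stamp, dye_jar, dye_bottle, wax_bowl, wax_pen, wax_brush, tape, soap_block from where it was at the start of the episode above 0.03 m or angle between any of round_stamp, dye_jar, dye_bottle's own z axis and vertical above 0.5 rad).
It also fails if it takes over 72 s, if anything falls off the work surface, if the arm or the gripper's body presses on something with over 40 N, if the wrist force passes 120 N, or if a joint passes its speed limit or range.

## Working session

There is one attempt and no reset: what is moved stays moved. The work goes in short steps, Python scripts to look and compute and a shell command to move; the robot and the scene stay as the last step left them, time stands still between calls to the robot, and variables do not carry over. Pictures are saved under pics/ and viewed, about 8 in all and at most 12, crops included, and the job is handed in when it is done.

```bash
mkdir -p pics; cat > h.py <<'E'
import numpy as np, cv2, sys
from rig import manip, optics, search_frame, masks_of
from scipy.spatial.transform import Rotation as R
def T_tool(st):
    T=np.eye(4);T[:3,:3]=R.from_euler('xyz',st['orientation'],degrees=True).as_matrix();T[:3,3]=st['tcp_pos'];return T
def cam2world(name,st):
    m=optics.camera_model(name)
    if 'mount' in m: return T_tool(st)@np.array(m['mount'])
    return np.linalg.inv(np.array(m['extrinsics']))
def cloud(name,depth,st):
    m=optics.camera_model(name);K=np.array(m['intrinsics']);k1=m['k1']
    h,w=depth.shape
    uv=np.stack(np.meshgrid(np.arange(w),np.arange(h)),-1).reshape(-1,1,2).astype(np.float64)
    s=cv2.undistortPoints(uv,K,np.array([k1,0,0,0.])).reshape(h,w,2)
    P=np.dstack([s*depth[...,None],depth])
    T=cam2world(name,st)
    W=P@T[:3,:3].T+T[:3,3]; W[depth==0]=np.nan
    return W
def project(name,p,st=None):
    m=optics.camera_model(name);K=np.array(m['intrinsics'])
    T=np.linalg.inv(cam2world(name,st));p=np.atleast_2d(p)@T[:3,:3].T+T[:3,3]
    r=p[:,:2]/p[:,2:];r=r*(1+m['k1']*(r**2).sum(1,keepdims=True))
    return np.c_[r,np.ones(len(r))]@K[:2].T
def grab(name):
    st=manip.read_state();im,d=optics.grab_frame(name);return st,im,cloud(name,d,st)
def save(fn,im,s=1): cv2.imwrite('pics/'+fn,cv2.resize(im[...,::-1],None,fx=s,fy=s,interpolation=cv2.INTER_CUBIC))
E
python3 - <<'E'
from h import *
print(manip.read_state())
ims=[]
for c in ['scene','side']:
    st,im,W=grab(c); ims.append(im); np.save(c+'.npy',W); np.save(c+'_im.npy',im)
    print(c,cam2world(c,st)[:3].round(3).tolist())
    for q in ['stamp','chest','lid','lid_bar','stay','stay_peg','round_stamp','dye_jar','dye_bottle','wax_bowl','wax_pen','wax_brush','tape','soap_block']:
        for r in masks_of(q,c)[:3]:
            if r['p']>.25:
                P=W[r['region']];P=P[~np.isnan(P[:,0])]
                print(q,round(r['p'],2),np.round(r['box']).tolist(),np.median(P,0).round(3) if len(P) else '', np.percentile(P,[2,98],axis=0).round(3).tolist() if len(P) else '')
save('a_scene.png',ims[0],1.5);save('a_side.png',ims[1],1.5)
E
```

```text
{'time_s': 0.0, 'joint_pos': array([-7.01865254e+01,  7.24301614e+00, -2.32722138e+00,  8.05249228e+01,
       -8.70933023e-04,  9.00014932e+01]), 'dq': array([-0.05107791,  0.02484366, -0.05159714, -0.08449745, -0.07371864,
       -0.02304724]), 'joint_torque': array([-2.32862410e-03, -4.35911965e+01,  3.52925098e+01,  1.73206459e-02,
       -2.05099768e-04, -5.48278138e-06]), 'tcp_pos': array([ 0.17780681, -0.49352647,  0.23050598]), 'orientation': array([-1.79904840e+02,  8.73411749e-04,  1.98119829e+01]), 'wrist_force': array([ 0.56848453, -0.10918022,  0.15987363]), 'torque': array([ 0.007994  ,  0.04710363, -0.03809398]), 'gripper_width': 0.08492131143530775}
scene [[-0.844, 0.442, -0.303, 0.99], [0.536, 0.694, -0.481, 0.623], [-0.002, -0.568, -0.823, 1.21]]
stamp 0.97 [208.0, 112.0, 27.0, 23.0] [ 0.506 -0.339  0.024] [[0.468, -0.372, 0.003], [0.542, -0.311, 0.079]]
stamp 0.88 [144.0, 130.0, 22.0, 27.0] [ 0.718 -0.374  0.023] [[0.686, -0.424, 0.001], [0.744, -0.349, 0.08]]
stamp 0.8 [128.0, 177.0, 28.0, 29.0] [ 0.826 -0.229  0.024] [[0.788, -0.288, -0.0], [0.86, -0.197, 0.08]]

[... 3452 characters left out ...]
, -0.312, 0.002], [0.717, -0.254, 0.093]]
dye_bottle 0.86 [304.0, 306.0, 34.0, 55.0] [ 0.619 -0.478  0.096] [[0.598, -0.491, 0.001], [0.649, -0.403, 0.161]]
wax_bowl 0.85 [144.0, 124.0, 29.0, 19.0] [0.307 0.409 0.028] [[0.267, 0.337, 0.004], [0.348, 0.433, 0.045]]
wax_pen 0.69 [203.0, 126.0, 42.0, 6.0] [0.483 0.391 0.01 ] [[0.451, 0.343, -0.003], [0.596, 0.421, 0.015]]
wax_pen 0.49 [207.0, 165.0, 92.0, 70.0] [ 0.561 -0.097  0.112] [[0.445, -0.194, 0.104], [0.648, 0.022, 0.116]]
tape 0.82 [268.0, 130.0, 28.0, 23.0] [0.711 0.25  0.018] [[0.668, 0.219, 0.002], [0.751, 0.305, 0.027]]
soap_block 0.87 [188.0, 338.0, 32.0, 37.0] [ 0.375 -0.447  0.029] [[0.341, -0.473, 0.007], [0.41, -0.414, 0.033]]
```

View pics/a_scene.png

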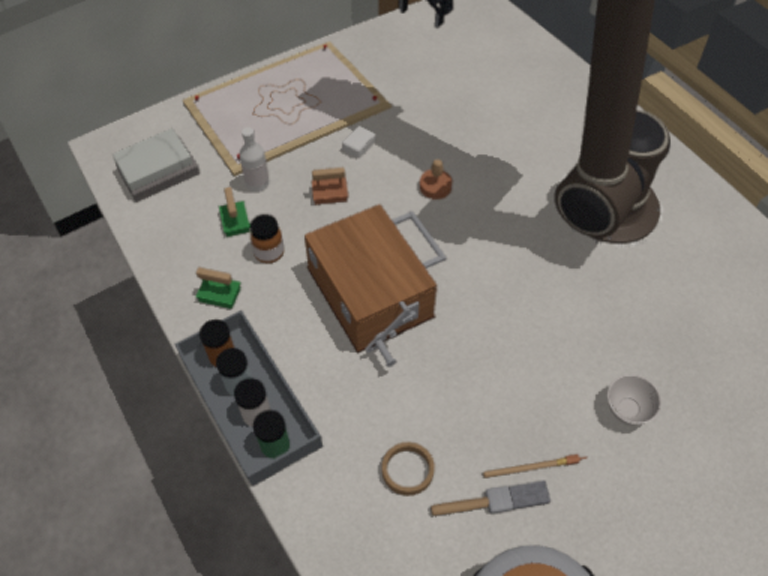

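View pics/a_side.png

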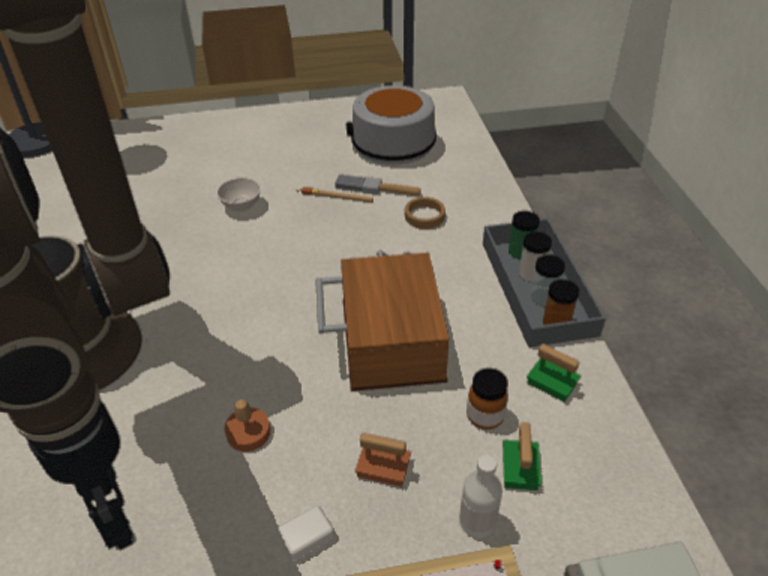

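The scene picture shows four candidates: the copper rectangular stamp at (219,123) in raw pixels, green look-alikes at (156,143) and (145,191), and the round copper stamp at (290,120). I choose the copper rectangular one at (219,123). The chest is at (245,180), with its bar towards the robot and the brace peg at (256,232). Next I measure poses and check the choice in a crop.

```bash
python3 - <<'E'
from h import *
for c in ['scene','side']:
    W=np.load(c+'.npy'); x,y,z=W[...,0],W[...,1],W[...,2]
    m=(z>.106)&(z<.122)&(x>.4)&(x<.72)&(y>-.22)&(y<.06)
    # lid board: erode to drop bar
    mb=cv2.morphologyEx(m.astype(np.uint8),cv2.MORPH_OPEN,np.ones((7,7)))>0
    r=cv2.minAreaRect(W[mb][:,:2].astype(np.float32)*1000); print(c,'lid rect',r, 'z',np.median(z[mb]))
    bar=m&~(cv2.dilate(mb.astype(np.uint8),np.ones((3,3)))>0)&(x<.52)&(z>.09)
    print('bar pts',bar.sum(),W[bar].mean(0))
    # stamp
    ms=(x>.45)&(x<.56)&(y>-.40)&(y<-.29)
    g=ms&(z>.068)&(z<.085); b=ms&(z>.012)&(z<.045)
    print('grip',g.sum(),cv2.minAreaRect(W[g][:,:2].astype(np.float32)*1000),np.median(z[g]))
    b2=ms&(z>.008)&(z<.085)
    print('all',cv2.minAreaRect(W[b2][:,:2].astype(np.float32)*1000))
    print('z hist',np.histogram(z[ms],bins=np.arange(-.005,.09,.005)))
    # peg/stay
    p=(x>.5)&(x<.7)&(y>.042)&(y<.12)&(z>.01)&(z<.13)
    print('peg pts',p.sum(),W[p].mean(0) if p.any() else '')
    if p.any():
        Q=W[p];print(Q[np.argsort(Q[:,1])[::max(1,len(Q)//15)]].round(3).tolist())
im=np.load('scene_im.npy');save('b_crop.png',np.hstack([im[100:150,180:260],im[190:240,220:300]]),4)
E
```

```text
scene lid rect ((565.8163452148438, -81.40911865234375), (225.7351837158203, 171.64085388183594), 85.24584197998047) z 0.11281069945330979
bar pts 246 [ 0.45531249 -0.06916976  0.11139522]
grip 108 ((505.40386962890625, -344.3553466796875), (21.957387924194336, 66.58613586425781), 62.351158142089844) 0.07511295617187097
all ((509.8013916015625, -348.5568542480469), (59.768821716308594, 103.57433319091797), 60.876163482666016)
z hist (array([135, 257,  61,  16,  39, 192,  67,   3,   4,   6,   3,   1,   9,
        20,  25,  39,  51,   5]), array([-0.005,  0.   ,  0.005,  0.01 ,  0.015,  0.02 ,  0.025,  0.03 ,
        0.035,  0.04 ,  0.045,  0.05 ,  0.055,  0.06 ,  0.065,  0.07 ,
        0.075,  0.08 ,  0.085]))
peg pts 279 [0.61116703 0.0570319  0.06193372]
[[0.616, 0.042, 0.066], [0.613, 0.043, 0.069], [0.649, 0.043, 0.045], [0.602, 0.044, 0.076], [0.583, 0.045, 0.097], [0.625, 0.045, 0.052], [0.59, 0.046, 0.085], [0.619, 0.047, 0.055], [0.579, 0.048, 0.103], [0.598, 0.05, 0.045], [0.635, 0.051, 0.048], [0.635, 0.061, 0.052], [0.635, 0.072, 0.046], [0.628, 0.081, 0.053], [0.64, 0.094,
[... 637 characters left out ...]
03 ,
        0.035,  0.04 ,  0.045,  0.05 ,  0.055,  0.06 ,  0.065,  0.07 ,
        0.075,  0.08 ,  0.085]))
peg pts 24 [0.59630653 0.06391734 0.08428434]
[[0.574, 0.042, 0.109], [0.58, 0.043, 0.1], [0.577, 0.043, 0.104], [0.583, 0.044, 0.099], [0.577, 0.044, 0.099], [0.58, 0.045, 0.102], [0.566, 0.045, 0.104], [0.563, 0.046, 0.104], [0.569, 0.046, 0.107], [0.587, 0.048, 0.095], [0.572, 0.048, 0.108], [0.57, 0.048, 0.109], [0.567, 0.048, 0.098], [0.567, 0.05, 0.103], [0.579, 0.053, 0.099], [0.636, 0.089, 0.055], [0.637, 0.092, 0.057], [0.634, 0.092, 0.053], [0.64, 0.092, 0.052], [0.631, 0.093, 0.053], [0.628, 0.093, 0.053], [0.631, 0.095, 0.055], [0.635, 0.096, 0.054], [0.626, 0.099, 0.049]]
```

View pics/b_crop.png

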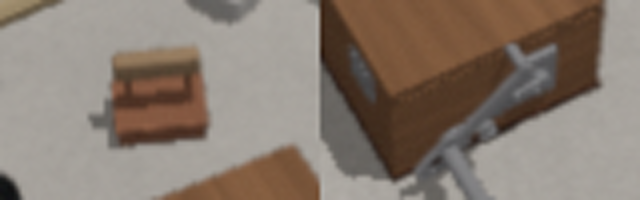

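The crop confirms the chosen stamp is copper, rectangular-based, with a straight wooden grip along its length. The second half shows the brace with its peg at the chest's left wall. The chest centre is about (0.568,-0.082) with yaw −4.6°, and the bar about (0.444,-0.072,0.106). I now move above the bar.

```bash
python3 -m pendant '[[0,0,0,0,0,-0.143,0.085],[0,0,0,0,0,-0.143,0.085],[0,0,0,0,0,-0.143,0.085],[0,0,0,0,0,-0.143,0.085],[0,0,0,0,0,-0.143,0.085],[0,0,0,0,0,-0.143,0.085],[0,0,0,0,0,-0.143,0.085],[0,0,0,0,0,-0.143,0.085],[0.04,0.021,0,0,0,0,0.035],[0.04,0.021,0,0,0,0,0.035],[0.04,0.021,0,0,0,0,0.035],[0.04,0.021,0,0,0,0,0.035],[0.04,0.021,0,0,0,0,0.035],[0.04,0.021,0,0,0,0,0.035],[0.04,0.021,0,0,0,0,0.035],[0.04,0.021,0,0,0,0,0.035],[0.04,0.021,0,0,0,0,0.035],[0.04,0.021,0,0,0,0,0.035],[0.04,0.021,0,0,0,0,0.035],[0,0,0,0,0,0,0.035]]'
python3 - <<'E'
from h import *
print(np.round(optics.camera_model('wrist')['mount'],3).tolist())
st,im,W=grab('wrist')
print(st['tcp_pos'],st['orientation'],st['wrist_force'],st['gripper_width'])
z=W[...,2];x=W[...,0];y=W[...,1]
m=(z>.1)&(z<.125)
mb=cv2.morphologyEx(m.astype(np.uint8),cv2.MORPH_OPEN,np.ones((45,45)))>0
print(cv2.minAreaRect(W[mb][:,:2].astype(np.float32)*1000),np.median(z[mb]))
a=np.radians(-4.6);ex=np.array([np.cos(a),np.sin(a)]);ey=np.array([-ex[1],ex[0]])
l=(W[...,:2]-[.568,-.082])
u=l@ex;v=l@ey
for vv in (-.03,0,.03):
    b=m&(abs(v-vv)<.012)&(u<-.09); print(vv,b.sum(),np.percentile(u[b],[1,50,99]) if b.any() else '')
    b=m&(abs(v-vv)<.01)&(u>-.1);print('  lid edge u',np.percentile(u[b],[.5,99.5]) if b.any() else '')
save('c_wrist.png',im,1)
E
```

```text
time_s: 3.5
tcp_pos: [0.4459, -0.0701, 0.231]
orientation: [180.0, -0.1, 85.7]
wrist_force: [0.1, -0.6, 0.0]
gripper_width: 0.035
[[-0.001, -0.965, -0.261, 0.065], [1.0, -0.001, -0.0, 0.001], [0.0, -0.261, 0.965, -0.143], [0.0, 0.0, 0.0, 1.0]]
[ 0.44590989 -0.0701157   0.23101369] [ 1.79968667e+02 -7.24497832e-02  8.57367460e+01] [ 0.13217626 -0.60773596  0.0011289 ] 0.0350487230364318
((0.0, 0.0), (0.0, 0.0), 0.0) nan
-0.03 258 [-0.12706275 -0.1219802  -0.11591655]
  lid edge u [-0.0798327   0.08310517]
0 284 [-0.12707539 -0.1216748  -0.11613568]
  lid edge u [-0.07992634  0.08297049]
0.03 326 [-0.12809951 -0.12230037 -0.11646137]
  lid edge u [-0.08012671  0.08331719]
  return _methods._mean(a, axis=axis, dtype=dtype,
  ret = ret.dtype.type(ret / rcount)
```

View pics/c_wrist.png

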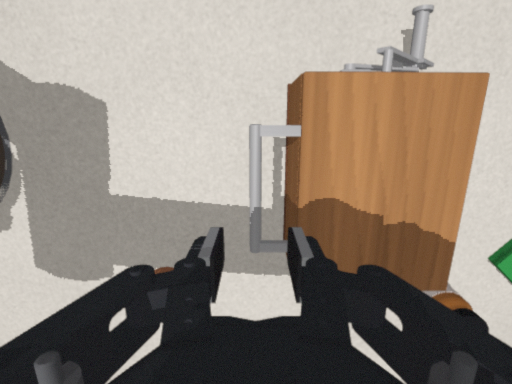

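The wrist view shows the bar at column 256, rows 125–250, between the open fingers' columns, and the brace at top right (peg at (422,35)). I'll measure where the bar's centre lies along its length.

```bash
python3 - <<'E'
from h import *
st,im,W=grab('wrist')
a=np.radians(-4.6);ex=np.array([np.cos(a),np.sin(a)]);ey=np.array([-ex[1],ex[0]])
l=(W[...,:2]-[.568,-.082]);u=l@ex;v=l@ey;z=W[...,2]
b=(z>.09)&(z<.13)&(abs(u+.122)<.008);print('bar v',np.percentile(v[b],[0.5,99.5]),np.percentile(z[b],95))
b=(z>.105)&(z<.125)&(abs(u+.098)<.008);print('arms v',np.histogram(v[b],bins=np.arange(-.075,.08,.005)))
b=(z>.1)&(z<.125)&(abs(u)<.06);print('lid v',np.percentile(v[b],[.5,99.5]))
b=(v>.125)&(z>.02);print('peg',b.sum(),np.median(u[b]),np.percentile(u[b],[5,95]),np.percentile(v[b],[2,98]),np.median(z[b]),np.percentile(z[b],95))
d=(l-0);print('TCP u,v',(st['tcp_pos'][:2]-[.568,-.082])@ex,(st['tcp_pos'][:2]-[.568,-.082])@ey)
E
```

```text
bar v [-0.06609056  0.06230891] 0.11339233570059418
arms v (array([  0,  20,  72,  83,   0,   0,   0,   0,   0,   0,   0,   0,   0,
         0,   0,   0,   0,   0,   0,   0,   0,   0,   0,   0,   0,  53,
       104,  34,   0,   0]), array([-7.5000000e-02, -7.0000000e-02, -6.5000000e-02, -6.0000000e-02,
       -5.5000000e-02, -5.0000000e-02, -4.5000000e-02, -4.0000000e-02,
       -3.5000000e-02, -3.0000000e-02, -2.5000000e-02, -2.0000000e-02,
       -1.5000000e-02, -1.0000000e-02, -5.0000000e-03,  6.9388939e-17,
        5.0000000e-03,  1.0000000e-02,  1.5000000e-02,  2.0000000e-02,
        2.5000000e-02,  3.0000000e-02,  3.5000000e-02,  4.0000000e-02,
        4.5000000e-02,  5.0000000e-02,  5.5000000e-02,  6.0000000e-02,
        6.5000000e-02,  7.0000000e-02,  7.5000000e-02]))
lid v [-0.1000449   0.12322128]
peg 1236 0.04735644634861617 [-0.0068029   0.05930442] [0.12505502 0.17964897] 0.05210603549218937 0.10428261295413785
TCP u,v -0.12369430066953452 0.00017768010531972814
```

```bash
python3 -m pendant '[[0,0.0017,0.045,0,0,0,0.035],[0,0,0.045,0,0,0,0.035],[0,0,0.03,0,0,0,0.035],[0,0,0.022,0,0,0,0.035],[0,0,0,0,0,0,0.035],[0,0,0,0,0,0,0],[0,0,0,0,0,0,0],[0,0,0,0,0,0,0],[0,0,0,0,0,0,0]]'
```

```text
time_s: 4.5
tcp_pos: [0.4453, -0.075, 0.0909]
orientation: [180.0, 0.1, 85.3]
wrist_force: [-5.4, -3.0, 4.0]
gripper_width: 0.0098
```

```bash
python3 -m pendant '[[0,0.0016,-0.0206,0,0,0,0],[0,0.0037,-0.0204,0,0,0,0],[0,0.0057,-0.0199,0,0,0,0],[0,0.0077,-0.0192,0,0,0,0],[0,0,0,0,0,0,0]]'; python3 -m pendant '[[0,0.0095,-0.0184,0,0,0,0],[0,0.0113,-0.0173,0,0,0,0],[0,0.0131,-0.0161,0,0,0,0],[0,0.0145,-0.0148,0,0,0,0],[0,0,0,0,0,0,0]]'
```

```text
time_s: 5.0
tcp_pos: [0.4635, -0.0764, 0.1723]
orientation: [-180.0, 0.1, 85.3]
wrist_force: [-10.0, -1.5, 5.8]
gripper_width: 0.0099
time_s: 5.5
tcp_pos: [0.5104, -0.0799, 0.24]
orientation: [-179.9, 0.1, 85.3]
wrist_force: [-17.3, 0.4, 18.4]
gripper_width: 0.0098
```

Forces are radial: my path runs about 5 mm inside the bar's circle. I ease outward while continuing.

```bash
python3 -m pendant '[[0,-0.003,-0.004,0,0,0,0],[0,0.0159,-0.0132,0,0,0,0],[0,0.0172,-0.0115,0,0,0,0],[0,0,0,0,0,0,0]]'; python3 -m pendant '[[0,0.0183,-0.0098,0,0,0,0],[0,0.0191,-0.0079,0,0,0,0],[0,0,0,0,0,0,0]]'
```

```text
time_s: 5.9
tcp_pos: [0.5433, -0.0824, 0.2664]
orientation: [179.9, 0.0, 85.4]
wrist_force: [-3.7, -1.4, 4.8]
gripper_width: 0.0094
time_s: 6.2
tcp_pos: [0.5806, -0.0852, 0.2858]
orientation: [179.7, 0.0, 85.4]
wrist_force: [-4.7, 0.3, 12.9]
gripper_width: 0.0099
```

```bash
python3 -m pendant '[[0,0.0098,-0.0055,0,0,0,0],[0,0.01,-0.0035,0,0,0,0],[0,0,0,0,0,0,0]]'; python3 -m pendant '[[0,0.0101,-0.0025,0,0,0,0],[0,0,0,0,0,0,0]]'; python3 -m pendant '[[0,0.0102,-0.0018,0,0,0,0],[0,0,0,0,0,0,0]]'
python3 - <<'E'
from h import *
st,im,W=grab('scene');save('d_scene.png',im[90:250,150:330],4);np.save('d.npy',W)
print(st['tcp_pos'],st['wrist_force'])
for q in('stay_peg','stay'):
  for r in masks_of(q,'scene')[:2]:
    P=W[r['region']];print(q,r['p'],r['box'],np.nanmedian(P,0))
E
```

```text
time_s: 6.5
tcp_pos: [0.5997, -0.0867, 0.2923]
orientation: [179.9, -0.0, 85.4]
wrist_force: [-1.1, -0.6, 2.9]
gripper_width: 0.0097
time_s: 6.7
tcp_pos: [0.6095, -0.0874, 0.2951]
orientation: [179.9, -0.0, 85.4]
wrist_force: [-2.4, -0.1, 4.4]
gripper_width: 0.0094
time_s: 6.9
tcp_pos: [0.6196, -0.0881, 0.2969]
orientation: [179.9, -0.0, 85.4]
wrist_force: [-1.7, 0.7, 4.1]
gripper_width: 0.0094
[ 0.6196125  -0.08813847  0.29691058] [-1.74372992  0.66414137  4.09967227]
stay_peg 0.53 [246.5, 201.2, 21.1, 33.8] [0.62763215 0.04573004 0.10797078]
stay 0.78 [242.7, 199.1, 33.9, 31.8] [0.61885113 0.04361491 0.10201139]
```

View pics/d_scene.png

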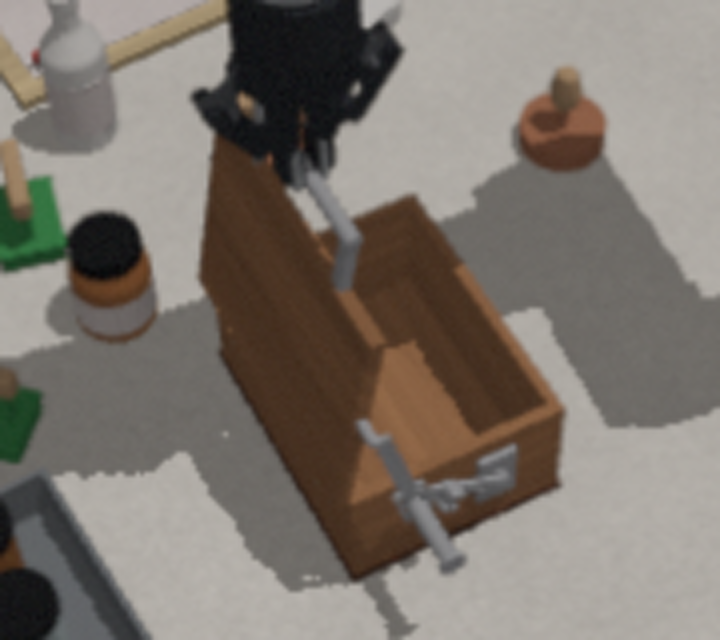

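The lid stands at about 1.4 rad. The brace's knee is still bent and low, with its peg from crop (405,490) to (455,560). I raise further and track the peg by depth.

```bash
cat >> h.py <<'E'
A=np.radians(-4.6);EX=np.array([np.cos(A),np.sin(A)]);EY=np.array([-EX[1],EX[0]]);C0=np.array([.570,-.083])
def ch(W): l=W[...,:2]-C0; return l@EX,l@EY,W[...,2]
def peg(cam='scene',W=None):
    if W is None: st,im,W=grab(cam)
    u,v,z=ch(W);b=(v>.132)&(v<.19)&(u>-.08)&(u<.12)&(z>.03)&(z<.25)
    return b.sum(),np.nanmedian(u[b]).round(4),np.nanmedian(z[b]).round(4),np.percentile(v[b],[2,98]).round(3) if b.any() else ''
E
python3 -m pendant '[[0,0.0102,-0.0011,0,0,0,0],[0,0,0,0,0,0,0]]'; python3 -m pendant '[[0,0.0052,-0.0004,0,0,0,0],[0,0,0,0,0,0,0]]'
python3 -c "
from h import *
print(peg(W=np.load('d.npy')));print(peg())"
```

```text
time_s: 7.25
tcp_pos: [0.6302, -0.089, 0.2988]
orientation: [179.8, -0.0, 85.4]
wrist_force: [-1.2, 0.8, 8.1]
gripper_width: 0.0092
time_s: 7.45
tcp_pos: [0.6348, -0.0893, 0.2992]
orientation: [179.8, -0.0, 85.4]
wrist_force: [-4.2, 0.2, 9.5]
gripper_width: 0.0093
(np.int64(172), np.float64(0.0441), np.float64(0.1066), array([0.132, 0.184]))
(np.int64(171), np.float64(0.0422), np.float64(0.1105), array([0.132, 0.184]))
```

```bash
python3 -m pendant '[[0,0.0052,-0.0002,0,0,0,0],[0,0.005,0.0,0,0,0,0],[0,0,0,0,0,0,0]]';python3 -c "
from h import *
print(peg())"; python3 -m pendant '[[0,0.005,0,0,0,0,0],[0,0,0,0,0,0,0]]';python3 -c "
from h import *
print(peg())"
```

```text
time_s: 7.8
tcp_pos: [0.6454, -0.0902, 0.2992]
orientation: [179.8, -0.0, 85.4]
wrist_force: [-1.5, 0.2, 7.8]
gripper_width: 0.0095
(np.int64(179), np.float64(0.0412), np.float64(0.1131), array([0.132, 0.183]))
time_s: 8.05
tcp_pos: [0.6503, -0.0906, 0.2994]
orientation: [179.8, -0.0, 85.4]
wrist_force: [-2.4, 0.9, 8.4]
gripper_width: 0.0092
(np.int64(177), np.float64(0.0405), np.float64(0.1149), array([0.132, 0.184]))
```

```bash
for i in 1; do python3 -m pendant '[[0,0.005,0.0004,0,0,0,0],[0,0.005,0.0006,0,0,0,0],[0,0,0,0,0,0,0]]';python3 -c "
from h import *
print(peg())"; done; python3 -m pendant '[[0,0.005,0.0006,0,0,0,0],[0,0,0,0,0,0,0]]';python3 -c "
from h import *
print(peg())"
```

```text
time_s: 8.4
tcp_pos: [0.6605, -0.0913, 0.2986]
orientation: [179.8, -0.0, 85.4]
wrist_force: [-2.1, 2.0, 9.0]
gripper_width: 0.0092
(np.int64(172), np.float64(0.0377), np.float64(0.1183), array([0.132, 0.184]))
time_s: 8.65
tcp_pos: [0.6657, -0.0917, 0.2983]
orientation: [179.7, -0.0, 85.4]
wrist_force: [-1.1, 0.7, 10.2]
gripper_width: 0.0091
(np.int64(170), np.float64(0.0351), np.float64(0.1206), array([0.132, 0.184]))
```

```bash
python3 -m pendant '[[0,0.005,0,0,0,0,0],[0,0,0,0,0,0,0]]';python3 -c "
from h import *
print(peg())"; python3 -m pendant '[[0,0.004,0.0005,0,0,0,0],[0,0,0,0,0,0,0]]';python3 -c "
from h import *
print(peg())"
```

```text
time_s: 8.9
tcp_pos: [0.6703, -0.092, 0.2979]
orientation: [179.8, -0.0, 85.4]
wrist_force: [-3.5, 1.5, 8.9]
gripper_width: 0.0093
(np.int64(187), np.float64(0.0331), np.float64(0.1245), array([0.132, 0.184]))
time_s: 9.15
tcp_pos: [0.6737, -0.0923, 0.2976]
orientation: [179.8, -0.0, 85.4]
wrist_force: [-5.1, 2.2, 11.0]
gripper_width: 0.0094
(np.int64(173), np.float64(0.0306), np.float64(0.1271), array([0.132, 0.184]))
```

```bash
python3 -m pendant '[[0,0.003,0.0003,0,0,0,0],[0,0,0,0,0,0,0]]';python3 -c "
from h import *
print(peg())"; python3 -m pendant '[[0,0.003,0.0005,0,0,0,0],[0,0,0,0,0,0,0]]';python3 -c "
from h import *
print(peg())"
```

```text
time_s: 9.4
tcp_pos: [0.6758, -0.0924, 0.2973]
orientation: [179.9, -0.0, 85.4]
wrist_force: [-8.3, 2.5, 11.3]
gripper_width: 0.0095
(np.int64(177), np.float64(0.0299), np.float64(0.1282), array([0.132, 0.183]))
time_s: 9.65
tcp_pos: [0.6778, -0.0925, 0.2971]
orientation: [-180.0, -0.0, 85.4]
wrist_force: [-11.4, 3.8, 12.6]
gripper_width: 0.0095
(np.int64(174), np.float64(0.0294), np.float64(0.128), array([0.132, 0.184]))
```

```bash
python3 -m pendant '[[0,0.002,0,0,0,0,0],[0,0,0,0,0,0,0]]';python3 -c "
from h import *
print(peg())"; python3 -m pendant '[[0,-0.006,-0.001,0,0,0,0],[0,-0.006,-0.001,0,0,0,0],[0,-0.006,-0.0005,0,0,0,0],[0,0,0,0,0,0,0]]';python3 -c "
from h import *
print(peg())"
```

```text
time_s: 9.9
tcp_pos: [0.6788, -0.0926, 0.2969]
orientation: [-179.9, -0.1, 85.4]
wrist_force: [-15.1, 3.0, 12.6]
gripper_width: 0.0092
(np.int64(182), np.float64(0.0301), np.float64(0.1285), array([0.132, 0.184]))
time_s: 10.35
tcp_pos: [0.6643, -0.0916, 0.2984]
orientation: [179.8, -0.0, 85.4]
wrist_force: [-0.1, 2.6, 6.6]
gripper_width: 0.0092
(np.int64(172), np.float64(0.0273), np.float64(0.1295), array([0.132, 0.184]))
```

```bash
python3 -m pendant '[[0,-0.006,-0.0002,0,0,0,0],[0,-0.005,0,0,0,0,0],[0,0,0,0,0,0,0]]';python3 -c "
from h import *
print(peg())"; python3 -m pendant '[[0,-0.004,0.0,0,0,0,0],[0,0,0,0,0,0,0]]';python3 -c "
from h import *
print(peg())"
```

```text
time_s: 10.7
tcp_pos: [0.654, -0.0908, 0.2988]
orientation: [179.7, -0.0, 85.4]
wrist_force: [1.5, 1.9, 7.8]
gripper_width: 0.0094
(np.int64(175), np.float64(0.0259), np.float64(0.1312), array([0.132, 0.184]))
time_s: 10.95
tcp_pos: [0.6504, -0.0905, 0.2988]
orientation: [179.7, -0.0, 85.4]
wrist_force: [2.2, 1.6, 9.3]
gripper_width: 0.0092
(np.int64(169), np.float64(0.0257), np.float64(0.1317), array([0.132, 0.184]))
```

```bash
python3 -m pendant '[[0,-0.003,0.0,0,0,0,0],[0,0,0,0,0,0,0]]';python3 -m pendant '[[0,-0.003,0.0,0,0,0,0],[0,0,0,0,0,0,0]]';python3 -c "
from h import *
print(peg())"; python3 -m pendant '[[0,-0.003,0.0,0,0,0,0],[0,0,0,0,0,0,0]]';python3 -c "
from h import *
print(peg())"
```

```text
time_s: 11.2
tcp_pos: [0.6477, -0.0903, 0.2988]
orientation: [179.7, -0.0, 85.4]
wrist_force: [3.3, 0.8, 7.6]
gripper_width: 0.0093
time_s: 11.4
tcp_pos: [0.6448, -0.0901, 0.2987]
orientation: [179.7, -0.0, 85.4]
wrist_force: [4.4, 1.8, 7.0]
gripper_width: 0.0092
(np.int64(180), np.float64(0.0254), np.float64(0.1316), array([0.132, 0.184]))
time_s: 11.65
tcp_pos: [0.6415, -0.0899, 0.299]
orientation: [179.7, -0.0, 85.4]
wrist_force: [3.8, 1.0, 9.2]
gripper_width: 0.0093
(np.int64(183), np.float64(0.025), np.float64(0.1324), array([0.132, 0.184]))
```

```bash
python3 -m pendant '[[0,-0.003,0.0003,0,0,0,0],[0,0,0,0,0,0,0]]';python3 -m pendant '[[0,-0.003,0.0003,0,0,0,0],[0,0,0,0,0,0,0]]';python3 -c "
from h import *
print(peg())"; python3 -m pendant '[[0,-0.003,0.0003,0,0,0,0],[0,0,0,0,0,0,0]]';python3 -c "
from h import *
print(peg())"
```

```text
time_s: 11.9
tcp_pos: [0.6384, -0.0897, 0.2988]
orientation: [179.7, -0.0, 85.4]
wrist_force: [2.5, 0.8, 9.6]
gripper_width: 0.0094
time_s: 12.1
tcp_pos: [0.6355, -0.0895, 0.2986]
orientation: [179.7, -0.0, 85.4]
wrist_force: [0.7, 1.5, 10.2]
gripper_width: 0.0094
(np.int64(155), np.float64(0.0238), np.float64(0.133), array([0.132, 0.184]))
time_s: 12.35
tcp_pos: [0.6328, -0.0893, 0.2984]
orientation: [179.6, -0.0, 85.4]
wrist_force: [2.9, 0.9, 9.6]
gripper_width: 0.0095
(np.int64(170), np.float64(0.0236), np.float64(0.1331), array([0.132, 0.184]))
```

```bash
python3 -m pendant '[[0,-0.003,0.0004,0,0,0,0],[0,0,0,0,0,0,0]]';python3 -m pendant '[[0,-0.003,0.0005,0,0,0,0],[0,0,0,0,0,0,0]]';python3 -c "
from h import *
print(peg())"
```

```text
time_s: 12.6
tcp_pos: [0.6309, -0.0892, 0.2982]
orientation: [179.5, 0.0, 85.4]
wrist_force: [6.2, 0.8, 9.6]
gripper_width: 0.0097
time_s: 12.8
tcp_pos: [0.6292, -0.0891, 0.298]
orientation: [179.3, 0.0, 85.4]
wrist_force: [10.9, -0.8, 10.4]
gripper_width: 0.0091
(np.int64(171), np.float64(0.0238), np.float64(0.1333), array([0.132, 0.183]))
```

The brace has seated: the force rises at x≈0.630 while the knee stays straight. I release the bar and withdraw.

```bash
python3 -m pendant '[[0,0.002,-0.001,0,0,0,0],[0,0,0,0,0,0,0.035],[0,0,0,0,0,0,0.035],[0,0,0,0,0,0,0.035],[0,0,-0.02,0,0,0,0.035],[0,0,-0.03,0,0,0,0.035],[0,0,-0.03,0,0,0,0.035],[0,-0.045,0,0,0,0,0.05],[0,-0.045,0,0,0,0,0.05],[0,-0.045,0,0,0,0,0.05],[0,-0.045,0,0,0,0,0.05],[0,0,0,0,0,0,0.05]]'; python3 - <<'E'
from h import *
st,im,W=grab('scene');print(peg(W=W));u,v,z=ch(W)
np.save('lk.npy',W);save('e_lock.png',im[120:240,190:310],5)
# lid angle from lid plane: fit z vs u on lid front face
b=(abs(v)<.1)&(z>.13)&(z<.28)&(u>-.02)&(u<.14)
p=np.polyfit(z[b],u[b],1);print('lid lean',b.sum(),np.pi/2+np.arctan(p[0]))
E
```

```text
time_s: 14.05
tcp_pos: [0.4425, -0.0739, 0.3778]
orientation: [180.0, 0.0, 85.3]
wrist_force: [-0.5, -0.5, 0.4]
gripper_width: 0.0499
(np.int64(164), np.float64(0.0243), np.float64(0.1333), array([0.132, 0.184]))
lid lean 1557 1.4225890706553885
```

View pics/e_lock.png

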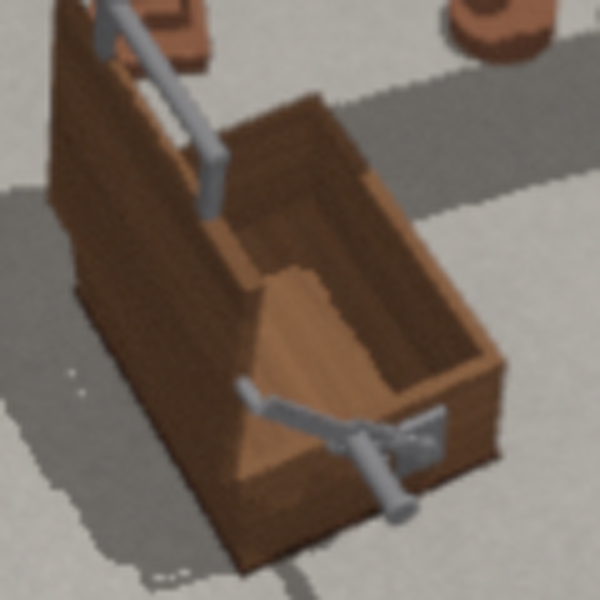

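The brace is straight (crop (245,385) to (430,440)) and the lid stands at 1.42 rad, so it is locked. Next is the stamp.

```bash
python3 -m pendant '[[0,0,0,0,0,0.148,0.06],[0,0,0,0,0,0.148,0.06],[0,0,0,0,0,0.148,0.06],[0,0,0,0,0,0.148,0.06],[0,0,0,0,0,0.148,0.06],[0,0,0,0,0,0.148,0.06],[0,0,0,0,0,0.148,0.06],[0,0,0,0,0,0.148,0.06],[0,0,0,0,0,0.148,0.06],[0,0,0,0,0,0.148,0.06],[0,0,0,0,0,0.148,0.06],[0,0,0,0,0,0.148,0.06],[0,0,0,0,0,0.148,0.06],[0.0246,0.0316,0.02,0,0,0,0.06],[0.0246,0.0316,0.02,0,0,0,0.06],[0.0246,0.0316,0.02,0,0,0,0.06],[0.0246,0.0316,0.02,0,0,0,0.06],[0.0246,0.0316,0.02,0,0,0,0.06],[0.0246,0.0316,0.02,0,0,0,0.06],[0.0246,0.0316,0.02,0,0,0,0.06]]'; python3 -m pendant '[[0,0,0,0,0,0,0.06],[0,0,0,0,0,0,0.06]]'; python3 - <<'E'
from h import *
st,im,W=grab('wrist')
x,y,z=np.moveaxis(W,2,0)
ms=(x>.44)&(x<.57)&(y>-.42)&(y<-.28)&(z>.06)&(z<.095)
rc=cv2.minAreaRect(W[ms][:,:2].astype(np.float32)*1000);print('grip',ms.sum(),rc,np.median(z[ms]))
g=(x>.44)&(x<.57)&(y>-.42)&(y<-.28)&(z>.01)&(z<.045)
print('base',cv2.minAreaRect(W[g][:,:2].astype(np.float32)*1000))
print(st['tcp_pos'],st['orientation']);save('f_wrist.png',im)
E
```

```text
time_s: 16.1
tcp_pos: [0.5168, -0.4003, 0.2217]
orientation: [-177.0, 0.3, -19.9]
wrist_force: [-0.5, 0.3, 0.7]
gripper_width: 0.0602
time_s: 16.3
tcp_pos: [0.516, -0.3989, 0.2213]
orientation: [-176.9, 0.5, -20.0]
wrist_force: [0.1, -0.1, -0.2]
gripper_width: 0.06
grip 970 ((506.5859680175781, -348.70233154296875), (16.436159133911133, 69.64429473876953), 64.94554138183594) 0.07722831063495239
base ((506.38629150390625, -348.666259765625), (56.18177032470703, 76.03645324707031), 64.84014892578125)
[ 0.51599373 -0.39886405  0.22132074] [-176.88804884    0.50464575  -20.0037055 ]
```

View pics/f_wrist.png

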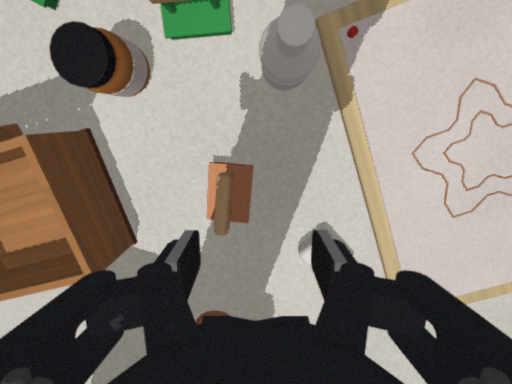

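The wrist view shows the copper stamp at (230,192), grip along it, with its base at 0.5 mm from my estimate. The arm came in slightly tilted (3°) with yaw off by 5°. I'll compute the correction.

```bash
cat >> h.py <<'E'
def plan(p,yaw,rp=(180,0)):
    """rotvec (tool frame) first, then shift along the final tool axes"""
    st=manip.read_state();T=T_tool(st);G=R.from_euler('xyz',[rp[0],rp[1],yaw],degrees=True)
    rv=(R.from_matrix(T[:3,:3]).inv()*G).as_rotvec()
    print('rot',rv.round(4),'shift',(G.inv().apply(np.array(p)-st['tcp_pos'])).round(4))
E
python3 -c "
from h import *
print(manip.read_state()['joint_pos'].round(1))
plan([.5065,-.3487,.13],-25)"
```

```text
[-38.9  22.7  16.8  85.4   2.8 161. ]
rot [-0.0532  0.0089  0.088 ] shift [-0.0297 -0.0408  0.0931]
```

```bash
python3 -m pendant '[[0,0,0,-0.0532,0.0089,0.088,0.06],[-0.015,-0.0204,0.03,0,0,0,0.06],[-0.0147,-0.0204,0.033,0,0,0,0.06],[0,0,0.01,0,0,0,0.06],[0,0,0,0,0,0,0.06]]'; python3 -c "
from h import *
plan([.5065,-.3487,.05],-25)"
```

```text
time_s: 16.85
tcp_pos: [0.506, -0.3472, 0.151]
orientation: [180.0, -0.1, -24.9]
wrist_force: [0.3, -1.1, 0.2]
gripper_width: 0.0599
rot [ 0.0006 -0.0011  0.0021] shift [0.0011 0.0011 0.101 ]
```

```bash
python3 -m pendant '[[0.0011,0.0011,0.035,0,0,0,0.06],[0,0,0.035,0,0,0,0.06],[0,0,0.021,0,0,0,0.06],[0,0,0.01,0,0,0,0.06],[0,0,0,0,0,0,0.06],[0,0,0,0,0,0,0],[0,0,0,0,0,0,0],[0,0,0,0,0,0,0],[0,0,0,0,0,0,0],[0,0,0,0,0,0,0]]';python3 -m pendant '[[0,0,-0.03,0,0,0,0],[0,0,-0.04,0,0,0,0],[0,0,0,0,0,0,0]]'
```

```text
time_s: 17.85
tcp_pos: [0.5079, -0.3506, 0.0514]
orientation: [180.0, -0.3, -25.0]
wrist_force: [-0.0, 0.7, 6.4]
gripper_width: 0.0149
time_s: 18.15
tcp_pos: [0.5089, -0.3518, 0.1253]
orientation: [179.9, -0.5, -25.0]
wrist_force: [1.7, -0.4, -1.4]
gripper_width: 0.015
```

```bash
python3 -m pendant '[[0,0,-0.02,0,0,0,0],[0,0,-0.02,0,0,0,0],[0,0,-0.02,0,0,0,0],[0,0,-0.015,0,0,-0.12,0],[0,0,0,0,0,-0.12,0],[0,0,0,0,0,-0.12,0],[0,0,0,0,0,-0.12,0],[0,0,0,0,0,-0.12,0],[0,0,0,0,0,-0.12,0],[0,0,0,0,0,-0.12,0],[0,0,0,0,0,-0.12,0],[0,0,0,0,0,-0.12,0],[0,0,0,0,0,-0.12,0],[0,0,0,0,0,-0.12,0],[0,0,0,0,0,-0.12,0],[0,0,0,0,0,-0.12,0],[0,0,0,0,0,-0.12,0],[0,0,0,0,0,-0.12,0],[0,0,0,0,0,-0.12,0]]';python3 -c "
from h import *
print(manip.read_state()['joint_pos'].round(1))
p=C0-.025*EX-.01*EY;print(p);plan([*p,.2],85.4)"
```

```text
time_s: 20.05
tcp_pos: [0.5063, -0.3499, 0.1936]
orientation: [-180.0, 0.0, 85.3]
wrist_force: [-0.0, 0.1, -2.3]
gripper_width: 0.0149
[-34.6  17.2   5.5  78.3  -0.   60.1]
[ 0.54427854 -0.09096282]
rot [-0.0005  0.0004 -0.0017] shift [ 0.2612  0.0171 -0.0064]
```

```bash
python3 -m pendant '[[0.029,0.0019,-0.0007,0,0,0,0],[0.029,0.0019,-0.0007,0,0,0,0],[0.029,0.0019,-0.0007,0,0,0,0],[0.029,0.0019,-0.0007,0,0,0,0],[0.029,0.0019,-0.0007,0,0,0,0],[0.029,0.0019,-0.0007,0,0,0,0],[0.029,0.0019,-0.0007,0,0,0,0],[0.029,0.0019,-0.0007,0,0,0,0],[0.029,0.0019,-0.0007,0,0,0,0],[0,0,0,0,0,0,0]]';python3 -c "
from h import *
p=C0-.025*EX-.01*EY;plan([*p,.0620],85.4)
st,im,W=grab('side');save('g_side.png',im[110:250,170:330],4);print(peg())"
```

```text
time_s: 21.05
tcp_pos: [0.5464, -0.0887, 0.2]
orientation: [-180.0, 0.0, 85.2]
wrist_force: [-0.4, 0.3, -2.8]
gripper_width: 0.015
rot [-0.      0.0002 -0.0029] shift [-0.0024 -0.0019  0.138 ]
(np.int64(174), np.float64(0.0243), np.float64(0.1325), array([0.132, 0.184]))
```

View pics/g_side.png

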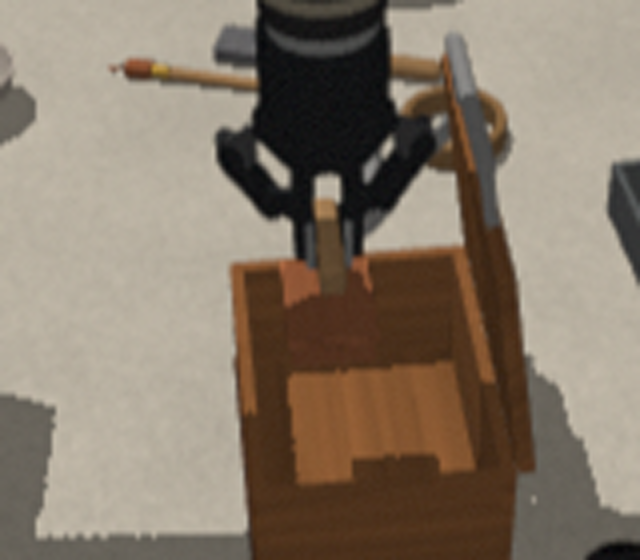

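The stamp hangs upright above the opening (crop (330,300)), clear of the lid on the right. I lower it.

```bash
python3 -m pendant '[[-0.002,-0.0019,0.035,0,0,0,0],[0,0,0.035,0,0,0,0],[0,0,0.035,0,0,0,0],[0,0,0.02,0,0,0,0],[0,0,0.007,0,0,0,0],[0,0,0,0,0,0,0]]';python3 -m pendant '[[0,0,0.003,0,0,0,0],[0,0,0,0,0,0,0]]';python3 -m pendant '[[0,0,0.0025,0,0,0,0],[0,0,0,0,0,0,0]]'
```

```text
time_s: 21.75
tcp_pos: [0.5437, -0.0943, 0.068]
orientation: [-180.0, 0.1, 85.0]
wrist_force: [-0.1, 0.4, -2.5]
gripper_width: 0.0149
time_s: 21.95
tcp_pos: [0.5455, -0.094, 0.0672]
orientation: [179.8, 0.1, 85.0]
wrist_force: [0.0, -0.0, -2.3]
gripper_width: 0.0145
time_s: 22.15
tcp_pos: [0.5449, -0.0937, 0.064]
orientation: [179.9, 0.1, 85.0]
wrist_force: [0.2, -0.3, -3.0]
gripper_width: 0.0147
```

```bash
python3 -m pendant '[[0,0,0.002,0,0,0,0],[0,0,0,0,0,0,0]]';python3 -m pendant '[[0,0,0.0015,0,0,0,0],[0,0,0,0,0,0,0],[0,0,0,0,0,0,0]]'
```

```text
time_s: 22.35
tcp_pos: [0.5446, -0.0935, 0.0615]
orientation: [179.9, 0.1, 85.0]
wrist_force: [0.5, 0.2, -2.1]
gripper_width: 0.0151
time_s: 22.65
tcp_pos: [0.5448, -0.0937, 0.0604]
orientation: [179.9, 0.1, 85.0]
wrist_force: [-0.2, -1.4, 1.8]
gripper_width: 0.0146
```

```bash
python3 -m pendant '[[0,0,0,0,0,0,0.04],[0,0,0,0,0,0,0.04],[0,0,0,0,0,0,0.04],[0,0,-0.01,0,0,0,0.04],[0,0,-0.03,0,0,0,0.04],[0,0,-0.04,0,0,0,0.04],[0,0,-0.04,0,0,0,0.04],[0,0,-0.04,0,0,0,0.04],[0,0,-0.04,0,0,0,0.04],[0,0,-0.04,0,0,0,0.04],[0,0,-0.04,0,0,0,0.04],[0,0,-0.04,0,0,0,0.04],[0,0,0,0,0,0,0.035]]';python3 - <<'E'
from h import *
plan([.630,-.0891,.3],85.4)
st,im,W=grab('side');u,v,z=ch(W)
g=(abs(u)<.06)&(abs(v)<.085)&(z>.078)&(z<.1)
print('grip top',g.sum(),cv2.minAreaRect(np.c_[u[g],v[g]].astype(np.float32)*1000),np.nanmedian(z[g]))
g=(abs(u)<.06)&(abs(v)<.085)&(z>.025)&(z<.045)
print('base top',g.sum(),cv2.minAreaRect(np.c_[u[g],v[g]].astype(np.float32)*1000),np.nanmedian(z[g]))
save('h_side.png',im[110:250,170:330],4)
E
```

```text
time_s: 23.95
tcp_pos: [0.5448, -0.0933, 0.3867]
orientation: [179.4, 0.1, 85.0]
wrist_force: [-0.5, -0.5, 0.7]
gripper_width: 0.0349
rot [ 0.0113  0.002  -0.0066] shift [0.011  0.0846 0.0867]
grip top 125 ((-24.744075775146484, -19.08660125732422), (67.91173553466797, 15.621455192565918), 89.62567138671875) 0.08549506425506281
base top 257 ((-24.76645278930664, -10.869548797607422), (68.83975982666016, 55.699947357177734), 89.27896881103516) 0.03152838187558504
```

View pics/h_side.png

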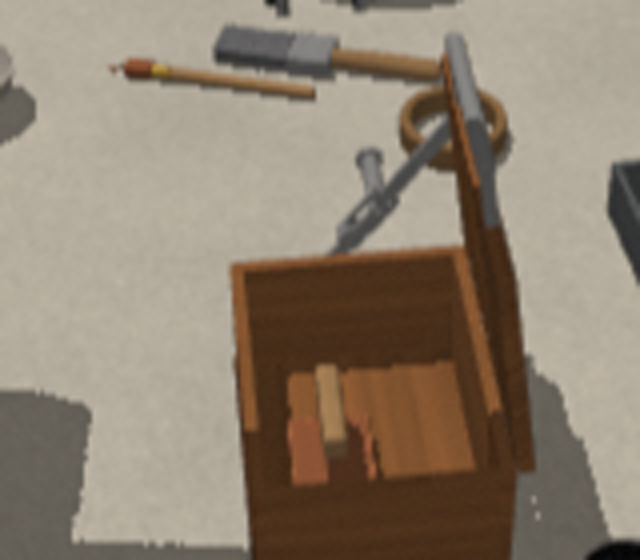

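The stamp stands upright on the floor at chest (−0.025, −0.015), with its grip top at 86 mm as it should be. The brace is still straight. Back to the bar.

```bash
python3 -m pendant '[[0.004,0.03,0,0.0113,0.002,-0.0066,0.035],[0.004,0.03,0,0,0,0,0.035],[0.003,0.0246,0,0,0,0,0.035],[0,0,0.03,0,0,0,0.035],[0,0,0.03,0,0,0,0.035],[0,0,0.02,0,0,0,0.035],[0,0,0.007,0,0,0,0.035],[0,0,0,0,0,0,0.035]]';python3 -m pendant '[[0,0,0,0,0,0,0],[0,0,0,0,0,0,0],[0,0,0,0,0,0,0],[0,0,0,0,0,0,0]]'
```

```text
time_s: 24.8
tcp_pos: [0.6278, -0.0889, 0.2914]
orientation: [-179.3, -0.1, 85.4]
wrist_force: [-0.2, 1.1, 0.0]
gripper_width: 0.035
time_s: 25.2
tcp_pos: [0.6302, -0.0892, 0.2941]
orientation: [-179.7, -0.0, 85.4]
wrist_force: [5.6, 0.3, -0.4]
gripper_width: 0.0098
```

```bash
python3 -m pendant '[[0,0.006,-0.0006,0,0,0,0],[0,0.006,-0.0005,0,0,0,0],[0,0.006,-0.0003,0,0,0,0],[0,0,0,0,0,0,0]]';python3 -m pendant '[[0,0.006,0,0,0,0,0],[0,0.006,0,0,0,0,0],[0,0,0,0,0,0,0]]';python3 -m pendant '[[0,0.005,0,0,0,0,0],[0,0.004,0.0004,0,0,0,0],[0,0,0,0,0,0,0]]';python3 -c "
from h import *
print(peg())"
```

```text
time_s: 25.6
tcp_pos: [0.6473, -0.0905, 0.2946]
orientation: [-179.5, -0.0, 85.4]
wrist_force: [-1.6, 0.3, 3.6]
gripper_width: 0.0098
time_s: 25.9
tcp_pos: [0.6596, -0.0915, 0.2944]
orientation: [-179.6, -0.0, 85.4]
wrist_force: [-0.7, 0.5, 6.3]
gripper_width: 0.0096
time_s: 26.2
tcp_pos: [0.6686, -0.0921, 0.2934]
orientation: [-179.5, -0.1, 85.4]
wrist_force: [0.0, 0.6, 4.5]
gripper_width: 0.0096
(np.int64(177), np.float64(0.0285), np.float64(0.1287), array([0.132, 0.184]))
```

The knee is still straight and the lid is now about 0.18 rad past its lock. I release the bar and go for the peg.

```bash
python3 -m pendant '[[0,0,0,0,0,0,0.035],[0,0,0,0,0,0,0.035],[0,0,0,0,0,0,0.035],[0,0,-0.02,0,0,0,0.035],[0,0,-0.03,0,0,0,0.035],[0,0,-0.03,0,0,0,0.035],[0,-0.03,0,0,0,0,0],[0,-0.04,0,0,0,0,0],[0,-0.04,0,0,0,0,0],[0,0,0,0,0,0,0]]';python3 -c "
from h import *
print(peg())
p=C0-.03*EX+.17*EY;print(p);plan([*p,.3],85.4)"
```

```text
time_s: 27.25
tcp_pos: [0.5539, -0.0831, 0.3754]
orientation: [-179.4, -0.0, 85.4]
wrist_force: [0.9, 0.4, 0.2]
gripper_width: 0.0001
(np.int64(178), np.float64(0.0281), np.float64(0.1287), array([0.132, 0.184]))
[0.55373045 0.08885838]
rot [-0.0086 -0.0006 -0.0004] shift [ 0.1714 -0.0164  0.0755]
```

```bash
python3 -m pendant '[[0.034,-0.0033,0,-0.0086,0,0,0],[0.034,-0.0033,0.015,0,0,0,0],[0.034,-0.0033,0.02,0,0,0,0],[0.034,-0.0033,0.02,0,0,0,0],[0.034,-0.0033,0.02,0,0,0,0],[0,0,0.05,0,0,0,0],[0,0,0.05,0,0,0,0],[0,0,0.05,0,0,0,0],[0,0,0.05,0,0,0,0],[0,0,0,0,0,0,0]]';python3 -c "
from h import *
print(peg());u=[];st=manip.read_state();l=st['tcp_pos'][:2]-C0;print(l@EX,l@EY,st['tcp_pos'][2])"
```

```text
time_s: 28.3
tcp_pos: [0.5512, 0.0869, 0.0918]
orientation: [-179.2, 0.1, 85.4]
wrist_force: [-0.1, 0.6, 0.0]
gripper_width: 0.0003
(np.int64(734), np.float64(0.0018), np.float64(0.1639), array([0.133, 0.188]))
-0.02984757673857029 0.1684500821721885 0.09647942097395577
```

```bash
python3 -m pendant '[[0,0.01,0,0,0,0,0],[0,0.01,0,0,0,0,0],[0,0,0,0,0,0,0]]';python3 -m pendant '[[0,0.006,0,0,0,0,0],[0,0.006,0,0,0,0,0],[0,0,0,0,0,0,0]]';python3 -m pendant '[[0,0.005,0,0,0,0,0],[0,0.005,0.001,0,0,0,0],[0,0,0,0,0,0,0]]'
```

```text
time_s: 28.65
tcp_pos: [0.5793, 0.0861, 0.1023]
orientation: [179.7, -0.1, 85.4]
wrist_force: [0.0, -0.2, 0.8]
gripper_width: 0.0003
time_s: 28.95
tcp_pos: [0.5884, 0.0849, 0.0998]
orientation: [-180.0, -0.1, 85.4]
wrist_force: [-0.6, 0.4, 0.7]
gripper_width: -0.0002
time_s: 29.25
tcp_pos: [0.5938, 0.0843, 0.0956]
orientation: [-179.4, -0.0, 85.4]
wrist_force: [-7.7, 1.4, -5.0]
gripper_width: 0.0
```

```bash
python3 -m pendant '[[0,0.004,0.003,0,0,0,0],[0,0.004,0.004,0,0,0,0],[0,0,0,0,0,0,0]]';python3 -m pendant '[[0,0.004,0.004,0,0,0,0],[0,0.004,0.004,0,0,0,0],[0,0,0,0,0,0,0]]';python3 -c "
from h import *
st,im,W=grab('scene');save('i_push.png',im[140:250,190:310],5);print(peg(W=W));u,v,z=ch(W)
b=(abs(v)<.1)&(z>.13)&(z<.28)&(u>0)&(u<.16)
p=np.polyfit(z[b],u[b],1);print('lid',np.pi/2+np.arctan(p[0]))"
```

```text
time_s: 29.55
tcp_pos: [0.5998, 0.0838, 0.0879]
orientation: [-179.2, -0.0, 85.4]
wrist_force: [-13.6, 2.0, -5.1]
gripper_width: -0.0002
time_s: 29.85
tcp_pos: [0.6052, 0.0831, 0.079]
orientation: [-178.9, 0.0, 85.4]
wrist_force: [-20.1, 2.4, -4.1]
gripper_width: -0.0004
(np.int64(712), np.float64(0.0434), np.float64(0.1642), array([0.133, 0.188]))
lid 1.4506068491766544
```

View pics/i_push.png

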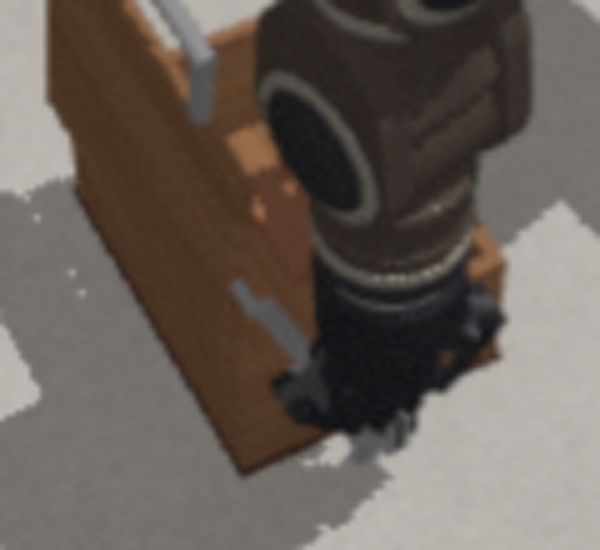

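```bash
python3 -m pendant '[[0,-0.01,0,0,0,0,0],[0,-0.02,0,0,0,0,0],[0,-0.03,0,0,0,0,0],[0,-0.03,-0.02,0,0,0,0],[0,-0.02,-0.05,0,0,0,0],[0,0,-0.05,0,0,0,0],[0,0,-0.05,0,0,0,0],[0,0,-0.05,0,0,0,0],[0,0,-0.04,0,0,0,0],[0,0,-0.03,0,0,0,0],[0,0,0,0,0,0,0]]';python3 -c "
from h import *
st,im,W=grab('scene');print(peg(W=W));u,v,z=ch(W)
b=(abs(v)<.1)&(z>.13)&(z<.28)&(u>0)&(u<.16)
p=np.polyfit(z[b],u[b],1);print('lid',np.pi/2+np.arctan(p[0]))
b=(abs(v)<.05)&(z>.285)&(z<.33)&(u>.02)&(u<.15);print('bar',b.sum(),np.nanmedian(u[b]),np.nanpercentile(z[b],98))
st,im,W=grab('side');u,v,z=ch(W)
b=(abs(v)<.05)&(z>.285)&(z<.33)&(u>.02)&(u<.15);print('bar',b.sum(),np.nanmedian(u[b]),np.nanpercentile(z[b],98))
"
```

```text
time_s: 31.0
tcp_pos: [0.5064, 0.0915, 0.3747]
orientation: [179.6, -0.2, 85.4]
wrist_force: [0.7, 1.2, 0.3]
gripper_width: 0.0001
(np.int64(169), np.float64(0.0423), np.float64(0.1108), array([0.132, 0.184]))
lid 1.4497924153426045
bar 162 0.06831235902969471 0.31595836267493704
bar 131 0.06693979633635391 0.3144289106493282
```

The peg shows a bend of roughly 0.65–0.8 rad, close to what is needed, so I push it further with the gripper held a little more outward.

```bash
python3 -c "
from h import *
p=C0-.02*EX+.176*EY;plan([*p,.09],85.4)"
```

```text
rot [ 0.0009 -0.0011 -0.    ] shift [0.0073 0.0579 0.2804]
```

```bash
python3 -m pendant '[[0.0073,0.02,0.04,0,0,0,0],[0,0.02,0.05,0,0,0,0],[0,0.018,0.05,0,0,0,0],[0,0,0.05,0,0,0,0],[0,0,0.05,0,0,0,0],[0,0,0.04,0,0,0,0],[0,0.015,0,0,0,0,0],[0,0.015,0,0,0,0,0],[0,0,0,0,0,0,0]]';python3 -m pendant '[[0,0.006,0,0,0,0,0],[0,0.006,0.002,0,0,0,0],[0,0,0,0,0,0,0]]';python3 -m pendant '[[0,0.005,0.002,0,0,0,0],[0,0.005,0.002,0,0,0,0],[0,0,0,0,0,0,0]]'
```

```text
time_s: 32.0
tcp_pos: [0.5906, 0.0916, 0.0939]
orientation: [-179.8, 0.0, 85.4]
wrist_force: [0.4, 0.1, 0.2]
gripper_width: -0.0002
time_s: 32.3
tcp_pos: [0.6032, 0.091, 0.0941]
orientation: [-179.9, -0.0, 85.4]
wrist_force: [-0.3, -0.9, -0.3]
gripper_width: -0.0001
time_s: 32.6
tcp_pos: [0.6082, 0.0903, 0.0888]
orientation: [-179.4, -0.0, 85.4]
wrist_force: [-13.0, 0.3, 4.1]
gripper_width: 0.0001
```

```bash
python3 -m pendant '[[0,0.004,0.003,0,0,0,0],[0,0.003,0.003,0,0,0,0],[0,0,0,0,0,0,0]]';python3 -m pendant '[[0,0.003,0.003,0,0,0,0],[0,0.003,0.003,0,0,0,0],[0,0,0,0,0,0,0]]';python3 -c "
from h import *
st,im,W=grab('side');u,v,z=ch(W)
b=(abs(v)<.05)&(z>.28)&(z<.33)&(u>.0)&(u<.15);print('bar',b.sum(),np.nanmedian(u[b]),np.nanpercentile(z[b],98))
"
```

```text
time_s: 32.9
tcp_pos: [0.6117, 0.0896, 0.0813]
orientation: [-179.0, 0.0, 85.4]
wrist_force: [-21.3, 0.7, 1.8]
gripper_width: 0.0002
time_s: 33.2
tcp_pos: [0.6146, 0.0889, 0.0738]
orientation: [-178.6, 0.1, 85.4]
wrist_force: [-28.5, 0.6, 2.0]
gripper_width: -0.0002
bar 0 nan nan
  return np.nanmean(a, axis, out=out, keepdims=keepdims)
  return np.nanmean(a, axis, out=out, keepdims=keepdims)
```

```bash
python3 -m pendant '[[0,-0.01,0,0,0,0,0],[0,-0.02,0,0,0,0,0],[0,-0.03,0,0,0,0,0],[0,-0.03,-0.02,0,0,0,0],[0,-0.02,-0.05,0,0,0,0],[0,0,-0.05,0,0,0,0],[0,0,-0.05,0,0,0,0],[0,0,-0.05,0,0,0,0],[0,0,-0.05,0,0,0,0],[0,0,-0.02,0,0,0,0],[0,0,0,0,0,0,0]]';python3 -c "
from h import *
st,im,W=grab('scene');print(peg(W=W));u,v,z=ch(W)
b=(abs(v)<.1)&(z>.13)&(z<.28)&(u>0)&(u<.16)
p=np.polyfit(z[b],u[b],1);print('lid',np.pi/2+np.arctan(p[0]))
st,im,W=grab('side');save('j_side.png',im[110:250,170:330],4);u,v,z=ch(W)
b=(abs(v)<.05)&(z>.285)&(z<.33)&(u>.02)&(u<.15);print('bar',b.sum(),np.nanmedian(u[b]),np.nanpercentile(z[b],98))
"
```

```text
time_s: 34.35
tcp_pos: [0.5187, 0.0979, 0.3688]
orientation: [179.7, -0.1, 85.4]
wrist_force: [0.6, -0.1, -0.2]
gripper_width: 0.0005
(np.int64(169), np.float64(0.0456), np.float64(0.0948), array([0.132, 0.184]))
lid 1.046575758808471
bar 0 nan nan
  return np.nanmean(a, axis, out=out, keepdims=keepdims)
  return np.nanmean(a, axis, out=out, keepdims=keepdims)
```

View pics/j_side.png

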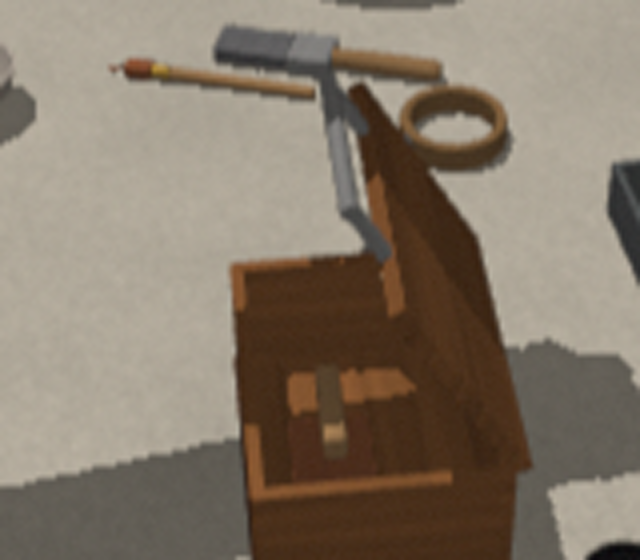

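The lid has come down to about 1.05 rad, the knee is well folded (bend about 1.3), and the stamp stands inside (crop (330,410)). Now I measure the bar to pinch it again.

```bash
python3 -c "
from h import *
for c in('side','scene'):
  st,im,W=grab(c);u,v,z=ch(W)
  b=(abs(v)<.045)&(z>.262)&(z<.32)&(u>-.06)&(u<.05);print(c,b.sum(),np.nanpercentile(u[b],[2,50,98]).round(4),np.nanpercentile(z[b],[2,50,98]).round(4))
  b=(abs(v)<.045)&(z>.12)&(z<.23)&(u>-.06)&(u<.15);p=np.polyfit(z[b],u[b],1);print('lid',np.pi/2+np.arctan(p[0]))
p=C0-.0155*EX;plan([*p,.33],85.4)
"
```

```text
side 120 [-0.0204 -0.0156 -0.0091] [0.2835 0.2886 0.2915]
lid 1.05496754731019
scene 141 [-0.0217 -0.0147 -0.0103] [0.2828 0.2885 0.2931]
lid 1.0549657902825138
rot [-0.0032 -0.0002 -0.    ] shift [-0.1758  0.0513  0.0334]
```

```bash
python3 -m pendant '[[-0.0293,0.0086,0.003,-0.0032,0,0,0.035],[-0.0293,0.0086,0.006,0,0,0,0.035],[-0.0293,0.0086,0.006,0,0,0,0.035],[-0.0293,0.0086,0.006,0,0,0,0.035],[-0.0293,0.0086,0.006,0,0,0,0.035],[-0.0293,0.0086,0.006,0,0,0,0.035],[0,0,0.03,0,0,0,0.035],[0,0,0.02,0,0,0,0.035],[0,0,0.013,0,0,0,0.035],[0,0,0.004,0,0,0,0.035],[0,0,0,0,0,0,0.035]]';python3 -m pendant '[[0,0,0,0,0,0,0],[0,0,0,0,0,0,0],[0,0,0,0,0,0,0]]'
```

```text
time_s: 35.65
tcp_pos: [0.5546, -0.0815, 0.2635]
orientation: [-180.0, -0.1, 85.4]
wrist_force: [0.9, 0.2, 0.3]
gripper_width: 0.035
time_s: 35.95
tcp_pos: [0.5555, -0.0816, 0.2657]
orientation: [179.8, -0.0, 85.4]
wrist_force: [-1.1, -0.1, 3.0]
gripper_width: 0.0098
```

```bash
python3 -m pendant '[[0,-0.009,0.0052,0,0,0,0],[0,-0.0086,0.0057,0,0,0,0],[0,-0.0086,0.0058,0,0,0,0],[0,0,0,0,0,0,0]]';python3 -m pendant '[[0,-0.0159,0.0132,0,0,0,0],[0,-0.0145,0.0148,0,0,0,0],[0,0,0,0,0,0,0]]';python3 -c "
from h import *
print(peg())"
```

```text
time_s: 36.35
tcp_pos: [0.5288, -0.0795, 0.2488]
orientation: [179.8, -0.0, 85.4]
wrist_force: [-3.2, 0.0, 1.8]
gripper_width: 0.01
time_s: 36.65
tcp_pos: [0.4971, -0.0771, 0.2191]
orientation: [-179.9, -0.0, 85.4]
wrist_force: [-4.6, -0.9, -3.4]
gripper_width: 0.0098
(np.int64(166), np.float64(0.0452), np.float64(0.0928), array([0.132, 0.184]))
```

```bash
python3 -m pendant '[[0,-0.0131,0.0161,0,0,0,0],[0,-0.0113,0.0173,0,0,0,0],[0,0,0,0,0,0,0]]';python3 -m pendant '[[0,-0.0095,0.0184,0,0,0,0],[0,-0.0077,0.0192,0,0,0,0],[0,0,0,0,0,0,0]]';python3 -c "
from h import *
print(peg())"
```

```text
time_s: 37.0
tcp_pos: [0.4729, -0.0751, 0.1854]
orientation: [-179.9, -0.0, 85.4]
wrist_force: [-6.9, -1.2, -2.5]
gripper_width: 0.0096
time_s: 37.3
tcp_pos: [0.4562, -0.0738, 0.1474]
orientation: [-179.9, -0.0, 85.4]
wrist_force: [-5.8, -1.9, -1.4]
gripper_width: 0.0096
(np.int64(168), np.float64(0.0495), np.float64(0.0758), array([0.132, 0.184]))
```

```bash
python3 -m pendant '[[0,-0.005,0.0199,0,0,0,0],[0,-0.003,0.0204,0,0,0,0],[0,0,0,0,0,0,0]]';python3 -m pendant '[[0,-0.0012,0.012,0,0,0,0],[0,0,0,0,0,0,0]]';python3 -m pendant '[[0,-0.0003,0.006,0,0,0,0],[0,0,0,0,0,0,0]]';python3 -m pendant '[[0,0,0.003,0,0,0,0],[0,0,0,0,0,0,0]]'
```

```text
time_s: 37.65
tcp_pos: [0.4468, -0.073, 0.1063]
orientation: [-179.6, -0.0, 85.4]
wrist_force: [-9.9, -1.9, -5.4]
gripper_width: 0.0102
time_s: 37.85
tcp_pos: [0.4458, -0.073, 0.095]
orientation: [-179.7, -0.0, 85.4]
wrist_force: [-9.5, -3.4, -2.9]
gripper_width: 0.01
time_s: 38.05
tcp_pos: [0.4456, -0.073, 0.0895]
orientation: [-179.7, -0.0, 85.4]
wrist_force: [-12.1, -0.7, -2.7]
gripper_width: 0.0099
time_s: 38.25
tcp_pos: [0.4455, -0.073, 0.0868]
orientation: [-179.7, -0.0, 85.4]
wrist_force: [-12.7, -0.9, -0.9]
gripper_width: 0.0096
```

```bash
python3 -m pendant '[[0,-0.002,0.003,0,0,0,0],[0,0,0,0,0,0,0]]';python3 -m pendant '[[0,0,0.003,0,0,0,0],[0,0,0,0,0,0,0]]';python3 -c "
from h import *
st,im,W=grab('scene');u,v,z=ch(W);b=(u>-.06)&(u<.07)&(abs(v)<.09)&(z>.09);p=np.polyfit(u[b],z[b],1);print('slope',p[0],np.polyval(p,[-.08,.08]));print(peg(W=W))"
```

```text
time_s: 38.45
tcp_pos: [0.4455, -0.0729, 0.0861]
orientation: [-179.9, -0.0, 85.4]
wrist_force: [-12.5, -0.7, 11.8]
gripper_width: 0.0103
time_s: 38.65
tcp_pos: [0.4456, -0.0729, 0.0858]
orientation: [180.0, -0.0, 85.4]
wrist_force: [-22.8, 0.3, 34.6]
gripper_width: 0.01
slope 0.0008462083981926866 [0.11278071 0.11291611]
(np.int64(155), np.float64(0.045), np.float64(0.0479), array([0.132, 0.184]))
```

The lid is shut: its top is level to 0.001 and the downward push meets a hard stop. I release and withdraw.

```bash
python3 -m pendant '[[0,0,-0.004,0,0,0,0],[0,0,0,0,0,0,0.035],[0,0,0,0,0,0,0.035],[0,0,0,0,0,0,0.035],[0,0,-0.02,0,0,0,0.035],[0,0,-0.03,0,0,0,0.035],[0,0,-0.04,0,0,0,0.035],[0,0,-0.04,0,0,0,0.035],[0,-0.03,-0.02,0,0,0,0.035],[0,-0.03,0,0,0,0,0.035],[0,0,0,0,0,0,0.035],[0,0,0,0,0,0,0.035]]';python3 -c "
from h import *
st,im,W=grab('scene');u,v,z=ch(W);b=(u>-.06)&(u<.07)&(abs(v)<.09)&(z>.09);p=np.polyfit(u[b],z[b],1);print('slope',p[0],np.polyval(p,[-.08,.08]));save('k.png',im,1.5)
s2,i2,W2=grab('side')
for n,x,y in (('round',.306,-.232),('jar',.696,-.261),('bottle',.63,-.445)):
  o=np.load('side.npy');f=lambda Q:np.nanmean(Q[(abs(Q[...,0]-x)<.06)&(abs(Q[...,1]-y)<.06)&(Q[...,2]>.03)],0).round(3)
  print(n,f(o),f(W2))"
```

```text
time_s: 39.9
tcp_pos: [0.3868, -0.068, 0.2359]
orientation: [179.8, -0.0, 85.4]
wrist_force: [0.5, -1.1, 0.1]
gripper_width: 0.0351
slope -0.005568227776103962 [0.11375373 0.11286281]
round [ 0.301 -0.247  0.068] [ 0.301 -0.247  0.068]
jar [ 0.686 -0.291  0.073] [ 0.686 -0.291  0.073]
bottle [ 0.62  -0.476  0.099] [ 0.62  -0.476  0.1  ]
```

View pics/k.png

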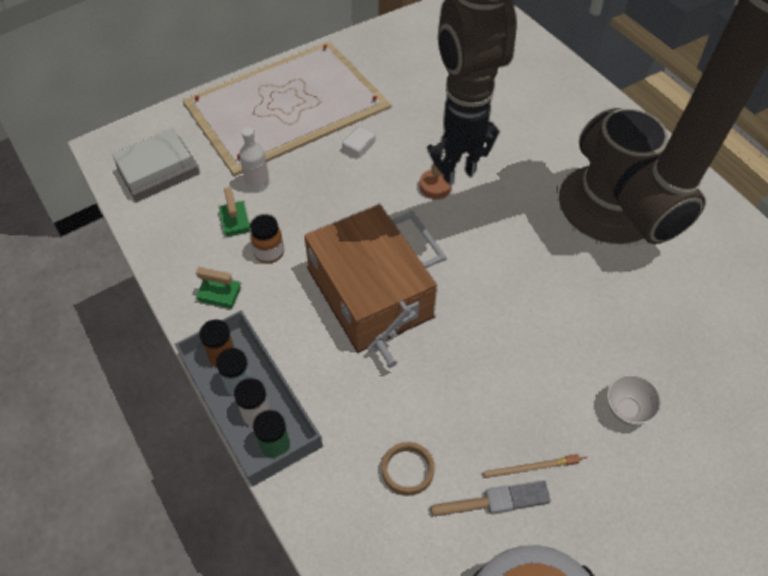

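```bash
python3 -c "
from rig import manip
print(manip.close_job())"
```

```text
the job is handed in; nothing more can be done
None
```

I put the rectangular copper stamp away in the chest, with the lid shut and the gripper clear of everything. I handed the job in at about 40 s of the 72 s allowed; no verdict was reported.

- **Opening and locking:** I raised the lid by its bar until it met the brace's stop, then let it settle back. It seated at about 1.43 rad, with the knee straight.
- **Stamp:** It stood upright at about (−0.025, −0.015) m in the chest frame. Its grip top measured 86 mm, the height expected for a stamp on the chest floor. A later picture, taken after the brace was folded, showed it still standing. With the lid shut it can no longer be seen.
- **Freeing the brace:** I raised the lid about 0.18 rad past the lock and pushed the peg twice. The first push bent the knee by only about 0.65–0.8 rad, too close to the limit, so I pushed again. The bend then came out at about 1.3 rad by geometry.
- **Last checks:** After release the lid sits about 0.006 rad from level, within the 0.03 allowed. The round stamp, jar and bottle measured within 1 mm of where they started. I checked the other things only by eye in the last picture, and they appear in place.

Some forces ran higher than planned. The peg pushes reached 20 and 28 N, against the stated 2–8 N. Pressing the lid shut reached about 35 N straight down, with about 23 N sideways on the wrist. The load inside the brace was not measured directly. From the forces at the bar and peg I estimate it stayed around 40 N, well under the 120 N limit.

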